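# Pack the closed snack pots into the family lunch boxes

## Task

Pack the three snack pots that have their screw-top lids on: stand each one upright in the empty compartment of the lunch box of its own size rank, the big pot in the largest box, the middle pot in the middle box and the little pot in the smallest box. Keep the pots upright, set each down gently on the compartment floor, and let go. Leave the pot without a lid, the glass cup, the bowl and the spoon where they are.

Things in the scene. Friction and masses are not known exactly. Their poses are not given: they have to be found in the camera images.
- pot_large_mid (a point): big purple snack pot, closed with its flat lilac ribbed screw-top lid, upright, loose: lid 62 mm across and 20 mm deep at the top, body 58 mm across, 92 mm tall overall, 250 g more or less. The point is on its axis half-way up (46 mm over its underside), z up; take it by the lid from above.
- lunchbox_large: largest open stainless lunch box, fixed to the worktop: 177 mm long (x) by 94 mm wide (y), walls 3 mm thick, rim 28 mm above the worktop, floor 3 mm thick. Its square empty pot compartment (88 by 88 mm inside) is at the end nearer the robot; the other compartment, towards its own +x, is 80 mm long and full of crackers reaching 21 mm above the worktop. Origin: underside, at the centre of the empty pot compartment; x along the box towards the crackers, z up.
- pot_middle_mid (a point): middle-sized purple snack pot, closed with its flat lilac ribbed screw-top lid, upright, loose: lid 50 mm across and 20 mm deep at the top, body 46 mm across, 76 mm tall overall, 160 g more or less. The point is on its axis half-way up (38 mm over its underside), z up; take it by the lid from above.
- lunchbox_middle: middle-sized open stainless lunch box, fixed to the worktop: 153 mm long (x) by 82 mm wide (y), walls 3 mm thick, rim 28 mm above the worktop, floor 3 mm thick. Its square empty pot compartment (76 by 76 mm inside) is at the end nearer the robot; the other compartment, towards its own +x, is 68 mm long and full of crackers reaching 21 mm above the worktop. Origin: underside, at the centre of the empty pot compartment; x along the box towards the crackers, z up.
- pot_small_mid (a point): little purple snack pot, closed with its flat lilac ribbed screw-top lid, upright, loose: lid 38 mm across and 20 mm deep at the top, body 35 mm across, 62 mm tall overall, 90 g more or less. The point is on its axis half-way up (31 mm over its underside), z up; take it by the lid from above.
- lunchbox_small: smallest open stainless lunch box, fixed to the worktop: 129 mm long (x) by 70 mm wide (y), walls 3 mm thick, rim 28 mm above the worktop, floor 3 mm thick. Its square empty pot compartment (64 by 64 mm inside) is at the end nearer the robot; the other compartment, towards its own +x, is 56 mm long and full of crackers reaching 21 mm above the worktop. Origin: underside, at the centre of the empty pot compartment; x along the box towards the crackers, z up.
- open_pot: purple snack pot left without a lid, open and empty, loose: 47 mm across, 60 mm tall. Origin: centre of its underside. To be left alone.
- glass_cup: clear glass cup, loose: 68 mm across the rim, 80 mm tall. Origin: centre of its underside. To be left alone.
- lemon_bowl: lemon-yellow plastic bowl, loose: 130 mm across the rim, 50 mm tall. Origin: centre of its underside. To be left alone.
- wooden_spoon: wooden spoon lying flat, loose, about 200 mm long along its own x, bowl end at +x. Origin: the middle of its length, at its underside. To be left alone.
Things that resemble listed ones, but are neither listed nor needed, are in the scene too. Leave any yellow look-alike of the part that bears pot_small_mid alone.

How it is judged (in metres and radians):
At the end, for the whole second after the job is handed in: Each closed pot stands upright (within 7 degrees) on the floor (6 mm) of the empty compartment of the box of its size, within 17 mm of its centre along and across, released and at rest; the lidless pot, cup, bowl and spoon are within 20 mm of where they began (x of pot_large_mid in the frame of lunchbox_large between -0.017 and 0.017 m and y of pot_large_mid in the frame of lunchbox_large between -0.017 and 0.017 m and z of pot_large_mid in the frame of lunchbox_large below 0.055 m and angle between each of pot_large_mid, pot_middle_mid, pot_small_mid's own z axis and vertical below 0.12 rad and linear speed of each of pot_large, pot_middle, pot_small below 0.02 m/s and angular speed of each of pot_large, pot_middle, pot_small below 0.2 rad/s and x of pot_middle_mid in the frame of lunchbox_middle between -0.017 and 0.017 m and y of pot_middle_mid in the frame of lunchbox_middle between -0.017 and 0.017 m and z of pot_middle_mid in the frame of lunchbox_middle below 0.047 m and x of pot_small_mid in the frame of lunchbox_small between -0.017 and 0.017 m and y of pot_small_mid in the frame of lunchbox_small between -0.017 and 0.017 m and z of pot_small_mid in the frame of lunchbox_small below 0.04 m and distance of each of open_pot, glass_cup, lemon_bowl, wooden_spoon from where it was at the start of the episode below 0.02 m); the robot touches nothing.
It fails at once if a closed pot is tipped over (more than 35 degrees) (angle between any of pot_large_mid, pot_middle_mid, pot_small_mid's own z axis and vertical above 0.61 rad).
It fails at once if a closed pot is dropped into a lunch box (faster than 0.6 m/s within 25 mm of the compartment floor) (((linear speed of pot_large above 0.6 m/s and horizontal distance between pot_large_mid and lunchbox_large below 0.035 m and height (world z) of pot_large_mid below 0.074 m) or (linear speed of pot_large above 0.6 m/s and horizontal distance between pot_large_mid and lunchbox_middle below 0.035 m and height (world z) of pot_large_mid below 0.074 m) or (linear speed of pot_large above 0.6 m/s and horizontal distance between pot_large_mid and lunchbox_small below 0.035 m and height (world z) of pot_large_mid below 0.074 m)) or ((linear speed of pot_middle above 0.6 m/s and horizontal distance between pot_middle_mid and lunchbox_large below 0.035 m and height (world z) of pot_middle_mid below 0.066 m) or (linear speed of pot_middle above 0.6 m/s and horizontal distance between pot_middle_mid and lunchbox_middle below 0.035 m and height (world z) of pot_middle_mid below 0.066 m) or (linear speed of pot_middle above 0.6 m/s and horizontal distance between pot_middle_mid and lunchbox_small below 0.035 m and height (world z) of pot_middle_mid below 0.066 m)) or ((linear speed of pot_small above 0.6 m/s and horizontal distance between pot_small_mid and lunchbox_large below 0.035 m and height (world z) of pot_small_mid below 0.059 m) or (linear speed of pot_small above 0.6 m/s and horizontal distance between pot_small_mid and lunchbox_middle below 0.035 m and height (world z) of pot_small_mid below 0.059 m) or (linear speed of pot_small above 0.6 m/s and horizontal distance between pot_small_mid and lunchbox_small below 0.035 m and height (world z) of pot_small_mid below 0.059 m))).
It fails at once if the lidless pot, the cup, the bowl or the spoon is moved more than 20 mm (distance of any of open_pot, glass_cup, lemon_bowl, wooden_spoon from where it was at the start of the episode above 0.02 m).
It also fails if it takes over 88 s, if anything falls off the work surface, if the arm or the gripper's body presses on something with over 40 N, if the wrist force passes 120 N, or if a joint passes its speed limit or range.

## Robot

A 6-joint arm with a two-finger parallel gripper is mounted at the origin on the work surface. World frame = base frame: x ahead of the robot, y to its left, z up, the work surface at z = 0. Lengths are in mm, angles in rad, forces in N, time in s.
With the tool pointing down it reaches from about 350 to 875 mm from the base axis. Payload 4.2 kg.
Tool frame: the origin (TCP) lies at the very end of the fingers, on their centre line; the grasp point (between the pads) lies 19 mm behind it; z points along the fingers, y is the line along which they close (so a half turn about z gives the same grasp; the last joint's range is limited). The gripper opens to 85 mm and grips with 20 to 120 N. Pads are 22 mm wide; open, the fingers measure 114 mm over their backs; the gripper's body (76 mm by 85 mm) begins 54 mm behind the grasp point. The pads swing forward as they close: fully open they stand 13 mm farther back than shut.
Start: joints at [-0.869, 0.385, 0.008, 0, -1.194, -0.259], TCP at [267.806, -564.694, 231.312] pointing down, gripper open.
Joint ranges: [-3.14, 3.14], [-1.21, 2.06], [-1.07, 1.41], [-3.16, 2.05], [-2.99, -0.16], [-3.1, 3.1]. Speed limits (rad/s): [2.79, 2.79, 3.14, 3.14, 3.14, 3.14].

## Interface

Orientations are given as a unit quaternion [x, y, z, w].
In Python, from bench import read_state, get_image, camera_model, job_done gives the robot as it stands.
- The arm moves only by the shell command python3 -m handwheel 'ROWS'. ROWS is JSON, a list of rows, each a list of 7 numbers: the shift along the tool's x, y, z in m, then the turn, a rotation vector about the tool's x, y, z in rad, then the gripper's target within -1 to 1 (fully open at 1, half-way at 0, shut at -1). In form: [[dx, dy, dz, wx, wy, wz, jaw], ...]. A call has 1 to 10 rows; each row is the pose to reach, as a shift and turn from the pose commanded when the call began, along the tool's axes at that moment; what a row does not reach only later rows make up. A row lasts 1/8 s, in which the tool goes at most 62.5 mm and 10.7 degrees, less where a joint would pass 70% of its speed; a pose out of reach is approached as far as the arm can. A call with a gripper value outside its range is refused whole. The fingers move at their own pace and stop on an object; the grip force is fixed at half the most. Time passes only in rows, so rows that repeat a pose let the fingers close. It gives the time, the measured TCP pose, the force, the opening and the grip force at its end, in the units of the state.
- read_state(): the state, without advancing time (a new reading comes with each control period).
- get_image(name): name is "scene" or "side" or "wrist"; returns (picture, depth): 384x512x3 uint8, blue, green, red; 384x512 float32, mm along the optical axis (not along the pixel's ray), 0 where there is no reading.
- camera_model(name): a dict with "K" (3x3 intrinsics, pixels), "rvec" (rotation vector, rad) and "tvec" (3), from world to camera coordinates, as OpenCV has them; the wrist camera has in their place "hand_eye" (4x4, takes a point from camera to tool coordinates, whose origin is the TCP and whose axes are the flange's). Camera axes: x right, y down, z forward; pixel columns grow to the right and rows downward; lengths in mm; the calibration is good to about 2 mm. A picture is of the moment at which its call begins: read the wrist's pose just before it. camera_model takes no time and is no camera call.
- job_done(): hands the job in; it is judged then, once.
The state is a dict: "clock": time; "joints": joint angles; "joint_vel": joint speeds; "joint_efforts": joint torques, N m; "position": TCP position; "ee_rot": TCP orientation; "contact_force": force on the tool from outside, world axes, zero at the start; "wrist_torque": the same for the moment, N m; "gripper_width": finger opening in mm; "grasp_force": force on a finger pad.
Only numpy, scipy, OpenCV 4.12 (cv2) and the standard library are available. Lean on these libraries where they do the work, as an engineer would, in place of code of your own. Each camera call takes 0.05 s, during which the arm holds its last target. There are 200 camera calls.

## Working session

There is one attempt and no reset: what is moved stays moved. The work goes in short steps, Python scripts to look and compute and a shell command to move; the robot and the scene stay as the last step left them, time stands still between calls to the robot, and variables do not carry over. Pictures are saved under pics/ and viewed, at most 14 in all, crops included, and the job is handed in when it is done.

```bash
mkdir -p pics; ls
python3 - <<'E'
from bench import *
import cv2,numpy as np
for n in ("scene","side"):
    im,d=get_image(n); cv2.imwrite(f"pics/{n}0.png",im); np.savez(f"{n}0.npz",im=im,d=d)
    print(n,camera_model(n))
print(camera_model("wrist")); print(read_state())
E
```

```text
pics
scene {'K': array([[407.33562013,   0.        , 251.83911811],
       [  0.        , 407.33562013, 188.24266743],
       [  0.        ,   0.        ,   1.        ]]), 'rvec': array([ 2.23581709,  0.6422022 , -0.28492107]), 'tvec': array([-449.96172135, -157.13375699, 1615.69248987])}
side {'K': array([[401.74149872,   0.        , 251.7983695 ],
       [  0.        , 401.74149872, 188.63946546],
       [  0.        ,   0.        ,   1.        ]]), 'rvec': array([ 0.94050855, -2.47877729,  1.08033309]), 'tvec': array([403.16283572, 302.09503581, 824.15899259])}
{'K': array([[315.86221769,   0.        , 251.44145515],
       [  0.        , 315.86221769, 192.10802591],
       [  0.        ,   0.        ,   1.        ]]), 'hand_eye': array([[ 6.52570480e-04, -9.59652671e-01, -2.81187349e-01,
         7.12531822e+01],
       [ 9.99999787e-01,  6.18514726e-04,  2.09863752e-04,
         4.17202759e-01],
       [-2.74777939e-05, -2.81187426e-01,  9.59652870e-01,
        -1.42635409e+02],
       [ 0.00000000e+00,  0.00000000e+00,  0.00000000e+00,
         1.00000000e+00]])}
{'clock': 0.1, 'joints': array([-8.69371168e-01,  3.85503206e-01,  6.78387748e-03, -4.41041333e-04,
       -1.19401498e+00, -2.58556507e-01]), 'joint_vel': array([-0.00154629, -0.0037964 ,  0.00359682, -0.00052275,  0.00112816,
        0.00017375]), 'joint_efforts': array([-3.31580559e-04, -3.93320704e+01,  1.88929385e+01,  4.19788599e+00,
       -2.54857572e-03, -4.48874303e-06]), 'position': array([ 267.60606804, -564.24054894,  230.32423851]), 'ee_rot': array([-2.19549696e-01,  9.75600815e-01,  9.54146189e-04, -2.65641567e-04]), 'contact_force': array([ 0.57349214,  0.92203789, -0.18156571]), 'wrist_torque': array([ 0.00226124, -0.03133468,  0.03932856]), 'grasp_force': 0.0, 'gripper_width': 85.1630761268826}
```

View pics/scene0.png

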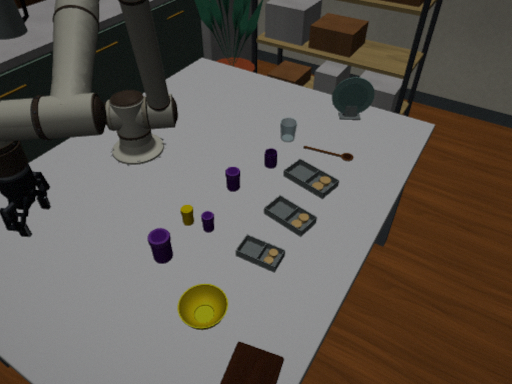

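View pics/side0.png

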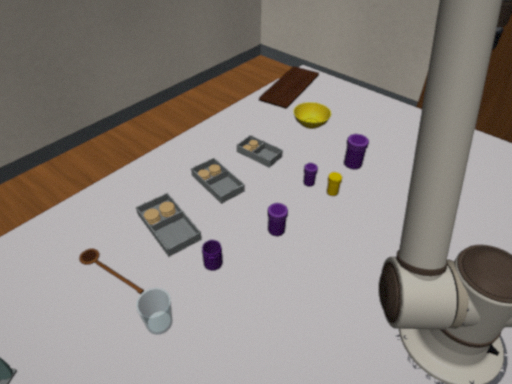

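The candidates in the scene view:
- **Big pot:** lidded, at (161,245).
- **Middle pot:** lidded, at (233,179).
- **Little pot:** lidded, at (208,221).
- **Pots to leave:** the darker lidless pot at (271,158) and the yellow look-alike at (187,214).
- **Boxes:** large at (311,178), middle at (290,215) and small at (260,253).

Next I'll measure them with depth and rays, and check the choice in a close crop.

```bash
cat > h.py <<'E'
import cv2,numpy as np
from scipy.spatial.transform import Rotation as R
from bench import *
def pose_cam(n,st=None):
    m=camera_model(n)
    if n=="wrist":
        T=np.eye(4);T[:3,:3]=R.from_quat(st["ee_rot"]).as_matrix();T[:3,3]=st["position"]
        return m["K"],T@np.array(m["hand_eye"])
    T=np.eye(4);T[:3,:3]=cv2.Rodrigues(m["rvec"])[0];T[:3,3]=m["tvec"]
    return m["K"],np.linalg.inv(T)
def rays(shape,K):
    v,u=np.mgrid[:shape[0],:shape[1]]
    return np.dstack([(u-K[0,2])/K[0,0],(v-K[1,2])/K[1,1],np.ones(shape[:2])])
def cloud(d,K,T): return rays(d.shape,K)*d[...,None]@T[:3,:3].T+T[:3,3]
def onplane(shape,K,T,z):
    r=rays(shape,K)@T[:3,:3].T
    return T[:3,3]+r*((z-T[2,3])/r[...,2])[...,None]
def purple(im):
    h=cv2.cvtColor(im,cv2.COLOR_BGR2HSV); return cv2.inRange(h,(125,80,25),(160,255,255))
E
python3 - <<'E'
from h import *
for n in("scene","side"):
    z=np.load(n+"0.npz");im,d=z["im"],z["d"];K,T=pose_cam(n);P=cloud(d,K,T)
    k,l,s,c=cv2.connectedComponentsWithStats(purple(im))
    for i in range(1,k):
        if s[i,4]<60: continue
        p=P[(l==i)&(d>0)]; zt=np.percentile(p[:,2],97); t=p[p[:,2]>zt-5]
        (x,y),r=cv2.minEnclosingCircle(t[:,:2].astype(np.float32))
        print(n,"purple px",c[i].round(),"ztop",zt.round(),"circ",round(x),round(y),"d",round(2*r),"V",np.percentile(im[l==i].max(1),90))
    ok=(P[...,2]>12)&(P[...,2]<45)&(d>0)&(P[...,0]>100)&(P[...,0]<1000)&(cv2.cvtColor(im,cv2.COLOR_BGR2HSV)[...,1]<90)
    ok&=(abs(P[...,1])<800)
    k,l,s,c=cv2.connectedComponentsWithStats(cv2.morphologyEx((im.max(2)<120).astype(np.uint8),cv2.MORPH_CLOSE,np.ones((3,3))))
    h=cv2.cvtColor(im,cv2.COLOR_BGR2HSV)
    for i in range(1,k):
        if not 300<s[i,4]<6000: continue
        p=P[(l==i)&(d>0)]
        if len(p)<100: continue
        m=p.mean(0)
        if not(m[2]<60 and 200<m[0]<1000): continue
        p=p[p[:,2]>21]
        if len(p)<30: continue
        q=cv2.minAreaRect(p[:,:2].astype(np.float32))
        print(n,"box px",c[i].round(),"rect",np.round(q[0]),np.round(q[1]),round(q[2],1),"zmax",np.percentile(p[:,2],95).round())
im=np.load("scene0.npz")["im"]
cv2.imwrite("pics/crop1.png",cv2.resize(im[130:280,140:350],None,fx=3.8,fy=3.8,interpolation=cv2.INTER_CUBIC))
E
```

```text
scene purple px [270. 157.] ztop 62.0 circ 494 187 d 45 V 44.0
scene purple px [232. 178.] ztop 80.0 circ 447 7 d 52 V 90.0
scene purple px [207. 220.] ztop 66.0 circ 490 -198 d 40 V 92.0
scene purple px [159. 243.] ztop 96.0 circ 442 -358 d 62 V 98.0
scene box px [288. 129.] rect [469. 371.] [62. 72.] 18.6 zmax 81.0
scene box px [310. 178.] rect [662. 183.] [101. 180.] 78.2 zmax 31.0
scene box px [232. 179.] rect [447.   6.] [49. 50.] 2.6 zmax 79.0
scene box px [289. 215.] rect [687. -20.] [ 87. 156.] 79.5 zmax 31.0
scene box px [259. 253.] rect [ 685. -203.] [131.  75.] 3.2 zmax 31.0
scene box px [202. 303.] rect [ 664. -448.] [122. 125.] 61.9 zmax 51.0
scene box px [252. 366.] rect [ 850. -510.] [109. 102.] 13.5 zmax 23.0
side purple px [355. 150.] ztop 92.0 circ 438 -351 d 60 V 123.0
side purple px [310. 174.] ztop 62.0 circ 488 -190 d 37 V 119.0
side purple px [277. 218.] ztop 77.0 circ 446 11 d 51 V 127.0
side purple px [212. 255.] ztop 59.0 circ 493 193 d 45 V 78.80000000000001
side box px [355. 152.] rect [ 438. -349.] [55. 53.] 59.4 zmax 92.0
side box px [260. 152.] rect [ 684. -198.] [130.  74.] 4.4 zmax 28.0
side box px [219. 182.] rect [686. -14.] [ 83. 155.] 79.5 zmax 28.0
side box px [171. 227.] rect [662. 188.] [ 93. 179.] 78.1 zmax 28.0
side box px [277. 220.] rect [443.  16.] [44. 43.] 79.3 zmax 76.0
side box px [212. 255.] rect [492. 191.] [43. 47.] 42.2 zmax 59.0
```

View pics/crop1.png

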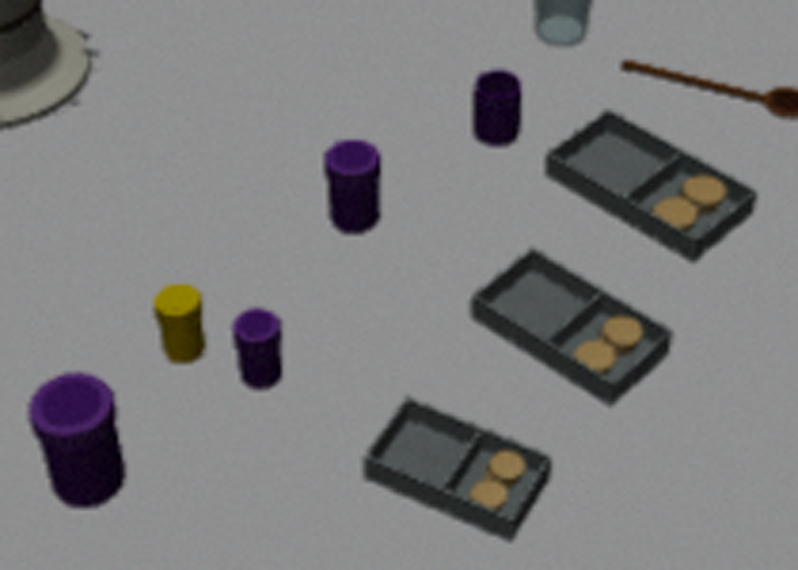

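The crop confirms it. The three lidded pots have lilac tops at scene pixels (161,237), (233,171) and (208,215), and the open pot at (271,158) is dark with a hollow rim. Side-camera heights match the given sizes (92, 77, 62 and rim 28), so I'll trust that view, and the wrist camera will refine it. Now I'll set up a move helper and plan the reach to the big pot.

```bash
cat >> h.py <<'E'
def go(x,y,z,yaw=None):
    """print shift (m) and turn in tool axes from here to TCP x,y,z with tool-y at yaw deg, pointing down"""
    s=read_state();M=R.from_quat(s["ee_rot"])
    yy=np.degrees(np.arctan2(*M.as_matrix()[[1,0],1]))
    if yaw is None: yaw=yy
    while yaw-yy>90:yaw-=180
    while yaw-yy<-90:yaw+=180
    a=np.radians(yaw);Y=np.array([np.cos(a),np.sin(a),0]);Z=np.array([0,0,-1.]);G=np.column_stack([np.cross(Y,Z),Y,Z])
    D=M.inv().apply(np.array([x,y,z])-s["position"])/1000
    print("D",D.round(4),"W",(M.inv()*R.from_matrix(G)).as_rotvec().round(4),"yaw",yy.round(1),"rows>=",np.ceil(np.linalg.norm(D)/.0625),"clk",s["clock"].__round__(2),"F",s["contact_force"].round(1),"w",round(s["gripper_width"],1),"pos",s["position"].round(1))
def look(name,ztop,dia,near):
    """wrist view: lilac/purple lid circle on plane ztop closest to near"""
    s=read_state();im,d=get_image("wrist");cv2.imwrite(f"pics/{name}.png",im);np.savez(name+".npz",im=im,d=d,p=s["position"],q=s["ee_rot"])
    K,T=pose_cam("wrist",s);P=cloud(d,K,T);k,l,st,c=cv2.connectedComponentsWithStats(purple(im))
    for i in range(1,k):
        p=P[(l==i)&(d>0)]
        if st[i,4]<150 or len(p)<50: continue
        zt=np.percentile(p[:,2],95);t=p[p[:,2]>zt-5]
        (x,y),r=cv2.minEnclosingCircle(t[:,:2].astype(np.float32))
        print("purple",c[i].round(),"ztop",zt.round(1),"c",round(x,1),round(y,1),"d",round(2*r,1))
    return im,d,P,s
E
python3 - <<'E'
from h import *
z=np.load("side0.npz");im,d=z["im"],z["d"];K,T=pose_cam("side");P=cloud(d,K,T)
m=cv2.inRange(cv2.cvtColor(im,cv2.COLOR_BGR2HSV),(20,120,60),(35,255,255));k,l,s,c=cv2.connectedComponentsWithStats(m)
for i in range(1,k):
    if s[i,4]>60: p=P[(l==i)&(d>0)];print("yellow",c[i].round(),p[p[:,2]>p[:,2].max()-6].mean(0).round())
go(440,-354,200)
E
```

```text
yellow [312. 114.] [ 654. -442.   46.]
yellow [334. 183.] [ 415. -202.   60.]
D [-0.2458  0.1161  0.0305] W [ 0.002  -0.0001  0.    ] yaw 115.4 rows>= 5.0 clk 0.1 F [ 0.6  0.9 -0.2] w 85.2 pos [ 267.6 -564.2  230.3]
```

```bash
python3 -m handwheel '[[-0.05,0.023,0.006,0,0,0,1],[-0.1,0.047,0.012,0,0,0,1],[-0.15,0.07,0.018,0,0,0,1],[-0.2,0.093,0.024,0,0,0,1],[-0.23,0.11,0.03,0,0,0,1],[-0.246,0.116,0.03,0,0,0,1],[-0.246,0.116,0.03,0,0,0,1],[-0.246,0.116,0.03,0,0,0,1]]'
python3 - <<'E'
from h import *
look("w1",92,62,None); go(440,-354,85)
E
```

```text
clock: 1.1
position: [439.9, -355.2, 201.4]
ee_rot: [-0.219, 0.976, -0.0, -0.0]
contact_force: [-0.8, -0.1, 0.3]
gripper_width: 85.2
grasp_force: 0.0
purple [251. 185.] ztop 93.7 c 440.7 -355.2 d 63.0
D [-0.0008  0.0011  0.1164] W [-0.0001 -0.0001 -0.    ] yaw 115.3 rows>= 2.0 clk 1.15 F [ 0.2 -0.8  1.4] w 85.8 pos [ 439.8 -355.4  201.4]
```

```bash
python3 -m handwheel '[[0,0,0.04,0,0,0,1],[0,0,0.08,0,0,0,1],[-0.001,0,0.12,0,0,0,1],[-0.001,0,0.142,0,0,0,1],[-0.001,0,0.142,0,0,0,1],[-0.001,0,0.142,0,0,0,0],[-0.001,0,0.142,0,0,0,-1],[-0.001,0,0.142,0,0,0,-1],[-0.001,0,0.142,0,0,0,-1],[-0.001,0,0.142,0,0,0,-1]]'; python3 -m handwheel '[[0,0,0,0,0,0,-1],[0,0,0,0,0,0,-1]]'
python3 - <<'E'
from h import *
go(621,194.5,190)
E
```

```text
clock: 2.4
position: [442.5, -354.9, 61.2]
ee_rot: [-0.22, 0.975, -0.001, 0.001]
contact_force: [-1.0, -1.5, 6.5]
gripper_width: 60.2
grasp_force: 65.7
clock: 2.65
position: [442.5, -355.0, 61.2]
ee_rot: [-0.22, 0.976, -0.002, 0.001]
contact_force: [-0.2, -1.3, 6.6]
gripper_width: 60.4
grasp_force: 65.7
D [-0.3973  0.4192 -0.1295] W [-0.0035  0.0019  0.    ] yaw 115.4 rows>= 10.0 clk 2.65 F [-0.2 -1.3  6.6] w 60.4 pos [ 442.5 -355.    61.2]
```

```bash
python3 -m handwheel '[[0,0,-0.02,0,0,0,-1],[0,0,-0.06,0,0,0,-1],[0,0,-0.1,0,0,0,-1],[0,0,-0.13,0,0,0,-1],[-0.02,0.02,-0.13,0,0,0,-1],[-0.05,0.05,-0.13,0,0,0,-1],[-0.08,0.08,-0.13,0,0,0,-1],[-0.11,0.115,-0.13,0,0,0,-1],[-0.14,0.15,-0.13,0,0,0,-1],[-0.17,0.18,-0.13,0,0,0,-1]]';python3 -m handwheel '[[-0.03,0.032,0,0,0,0,-1],[-0.06,0.064,0,0,0,0,-1],[-0.09,0.095,0,0,0,0,-1],[-0.115,0.12,0,0,0,0,-1],[-0.125,0.13,0,0,0,0,-1],[-0.125,0.13,0,0,0,0,-1]]'
python3 - <<'E'
from h import *
im,d,P,s=look("w2",92,62,None); go(621,194.5,190)
E
```

```text
clock: 3.9
position: [516.7, -116.6, 188.3]
ee_rot: [-0.22, 0.976, 0.001, -0.001]
contact_force: [1.0, -0.6, -2.8]
gripper_width: 60.2
grasp_force: 66.2
clock: 4.65
position: [574.3, 52.9, 188.4]
ee_rot: [-0.22, 0.975, 0.0, -0.001]
contact_force: [0.2, -0.6, -3.8]
gripper_width: 60.4
grasp_force: 66.3
purple [271.  24.] ztop 77.6 c 447.6 10.1 d 50.9
purple [419. 164.] ztop 60.3 c 494.4 190.3 d 44.9
purple [252. 261.] ztop 220.7 c 573.1 52.6 d 64.2
D [-0.1034  0.1086 -0.0016] W [ 0.0006 -0.0021  0.    ] yaw 115.4 rows>= 3.0 clk 4.7 F [-1.4 -0.3 -3. ] w 60.0 pos [574.1  52.1 188.6]
```

View pics/w2.png

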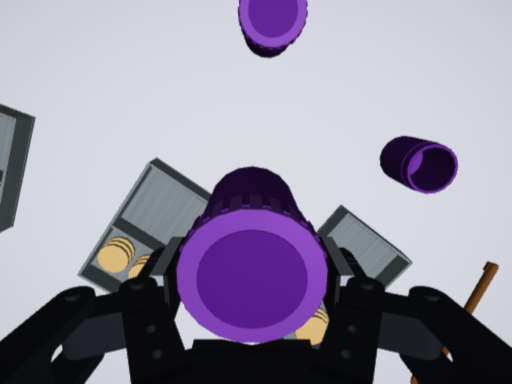

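The pot is held centred and upright, with its lid top at z 220.7, which is 32 mm above the TCP. The near end of the large box shows rim corners at about (342,206) and (411,263). The middle box's corners are at about (153,159) and (215,197), its lower corner partly hidden.

Run:
```python
from h import *
z=np.load("w2.npz");K,T=pose_cam("wrist",dict(position=z["p"],ee_rot=z["q"]));Q=onplane(z["d"].shape,K,T,28);P=cloud(z["d"],K,T)
for u,v in((342,206),(411,263),(153,159),(79,273)): print(u,v,Q[v,u].round(1))
a,b=Q[206,342],Q[263,411];w=np.linalg.norm(a-b);t=(b-a)/w;ang=np.degrees(np.arctan2(t[1],t[0]))-90
n=np.array([t[1],-t[0],0]);print("large w",w,"ang",ang,"centre",(a+b)/2+n*47)
a,b=Q[159,153],Q[273,79];t=(b-a)/np.linalg.norm(b-a);print("mid L",np.linalg.norm(b-a),np.degrees(np.arctan2(t[1],t[0])),"centre",a+t*41+41*np.array([-t[1],t[0],0]),a+t*41-41*np.array([-t[1],t[0],0]))
```

```text
342 206 [563.4 149.9  28. ]
411 263 [587.6 248.9  28. ]
153 159 [600.4 -39.8  28. ]
79 273 [751.7 -68.2  28. ]
large w 101.89458054188796 ang -13.709846808031244 centre [621.14226573 188.29869144  28.        ]
mid L 153.92597149661395 -10.640695102284049 centre [648.28324521  -7.05123895  28.        ] [633.14199053 -87.64120363  28.        ]
```

```bash
python3 -m handwheel '[[-0.03,0.032,0,0,0,0,-1],[-0.06,0.064,0,0,0,0,-1],[-0.085,0.09,0,0,0,0,-1],[-0.1,0.105,0,0,0,0,-1],[-0.102,0.107,0,0,0,0,-1],[-0.102,0.107,0,0,0,0,-1]]'
python3 - <<'E'
from h import *
im,d,P,s=look("w3",92,62,None); go(621,192,64)
m=(P[...,2]>24)&(P[...,2]<33)&(d>0)&(abs(P[...,0]-650)<150)&(abs(P[...,1]-190)<85)&(im.max(2)<140)
m=cv2.morphologyEx(m.astype(np.uint8),cv2.MORPH_OPEN,np.ones((2,2)))>0
q=P[m][:,:2].astype(np.float32);print(len(q),cv2.minAreaRect(q))
im[m]=(0,0,255);cv2.imwrite("pics/w3m.png",im)
E
```

```text
clock: 5.45
position: [620.9, 191.7, 189.1]
ee_rot: [-0.219, 0.976, -0.0, -0.001]
contact_force: [-1.2, -0.6, -4.0]
gripper_width: 60.3
grasp_force: 66.3
purple [314.  45.] ztop 60.6 c 494.9 190.8 d 44.8
purple [251. 261.] ztop 221.3 c 619.6 191.5 d 64.4
D [-0.0004  0.0004  0.1253] W [-0.0001 -0.001  -0.    ] yaw 115.3 rows>= 3.0 clk 5.5 F [-0.3  0.3 -3.8] w 60.4 pos [620.9 191.5 189.3]
927 ((635.5000610351562, 197.5693359375), (102.14939880371094, 232.58895874023438), 78.37886810302734)
```

View pics/w3m.png

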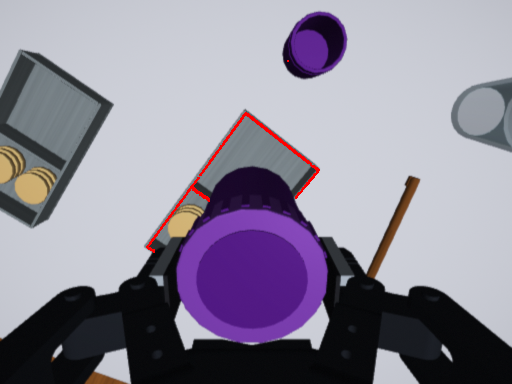

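The red rim overlay gives clear corners for the large box at (246,111), (319,170) and (149,247). The middle box has corners at (23,52), (112,104) and (34,226).

```bash
cat >> h.py <<'E'
def box(npz,near_a,near_b,far_a,half):
    """rim corners: two of the near short wall, one far end on a's side; half = half outer width"""
    z=np.load(npz);K,T=pose_cam("wrist",dict(position=z["p"],ee_rot=z["q"]));Q=onplane(z["d"].shape,K,T,28)
    a,b,c=(Q[v,u][:2] for u,v in(near_a,near_b,far_a))
    n=(c-a)/np.linalg.norm(c-a);print("W",np.linalg.norm(b-a).round(1),"L",np.linalg.norm(c-a).round(1),"ang",np.degrees(np.arctan2(n[1],n[0])).round(1),"centre",((a+b)/2+n*half).round(1))
E
python3 - <<'E'
from h import *
box("w3.npz",(246,111),(319,170),(149,247),47)
box("w3.npz",(23,52),(112,104),None or (23,52),41) if 0 else None
box("w3.npz",(112,104),(23,52),(34,226),41)
E
```

```text
W 90.8 L 173.1 ang -11.2 centre [623.7 196.5]
W 85.9 L 154.7 ang -12.9 centre [650.6  -5.4]
```

```bash
python3 -m handwheel '[[-0.004,0.0025,0.02,0,0,0,-1],[-0.004,0.0025,0.05,0,0,0,-1],[-0.004,0.0025,0.08,0,0,0,-1],[-0.004,0.0025,0.1,0,0,0,-1],[-0.004,0.0025,0.112,0,0,0,-1],[-0.004,0.0025,0.118,0,0,0,-1],[-0.004,0.0025,0.121,0,0,0,-1],[-0.004,0.0025,0.123,0,0,0,-1],[-0.004,0.0025,0.125,0,0,0,-1],[-0.004,0.0025,0.125,0,0,0,-1]]'
python3 - <<'E'
from h import *
go(623.5,195.5,63)
E
```

```text
clock: 6.75
position: [623.9, 196.9, 64.4]
ee_rot: [-0.22, 0.976, 0.0, 0.0]
contact_force: [-0.1, -0.5, -3.5]
gripper_width: 60.6
grasp_force: 66.3
D [ 0.0009 -0.0011  0.0014] W [ 0.      0.0002 -0.    ] yaw 115.4 rows>= 1.0 clk 6.75 F [-0.1 -0.5 -3.5] w 60.6 pos [623.9 196.9  64.4]
```

```bash
python3 -m handwheel '[[0,-0.001,0.001,0,0,0,-1],[0,-0.001,0.002,0,0,0,-1],[0,-0.001,0.002,0,0,0,-1]]'
```

```text
clock: 7.12
position: [624.7, 196.5, 64.3]
ee_rot: [-0.22, 0.976, 0.0, 0.001]
contact_force: [-3.7, 1.2, 4.3]
gripper_width: 60.3
grasp_force: 67.2
```

On the floor (the force changed sign). Releasing gently and retreating.

```bash
python3 -m handwheel '[[0,0,-0.001,0,0,0,-0.2],[0,0,-0.001,0,0,0,0.5],[0,0,-0.001,0,0,0,1],[0,0,-0.001,0,0,0,1],[0,0,-0.001,0,0,0,1],[0,0,-0.03,0,0,0,1],[0,0,-0.07,0,0,0,1],[0,0,-0.11,0,0,0,1],[0,0,-0.13,0,0,0,1],[0,0,-0.13,0,0,0,1]]'
python3 - <<'E'
from h import *
im,d,P,s=look("w4",0,0,0); go(447,10,185,90)
E
```

```text
clock: 8.38
position: [625.2, 196.3, 194.4]
ee_rot: [-0.22, 0.976, 0.001, 0.002]
contact_force: [-0.0, 0.4, -0.2]
gripper_width: 85.4
grasp_force: 0.0
purple [310.  38.] ztop 60.6 c 494.9 190.7 d 44.8
purple [252. 184.] ztop 96.7 c 623.3 196.0 d 63.0
D [ 0.2398 -0.0922  0.0072] W [0.0007 0.0006 0.4425] yaw 115.4 rows>= 5.0 clk 8.43 F [-0.8  0.  -1.3] w 85.7 pos [624.2 195.9 192.4]
```

View pics/w4.png

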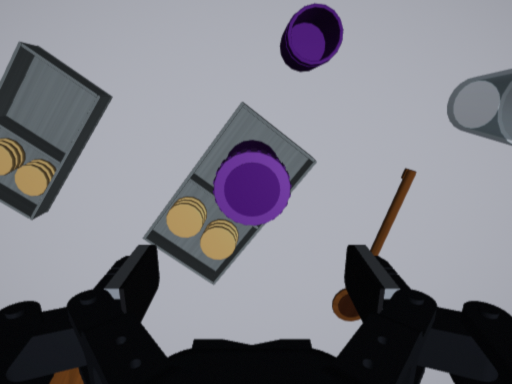

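```bash
python3 -m handwheel '[[0.04,-0.015,0,0,0,0.08,1],[0.085,-0.032,0,0,0,0.2,1],[0.13,-0.05,0.003,0,0,0.3,1],[0.175,-0.067,0.005,0,0,0.4,1],[0.215,-0.082,0.007,0,0,0.44,1],[0.238,-0.092,0.007,0,0,0.443,1],[0.24,-0.092,0.007,0,0,0.443,1],[0.24,-0.092,0.007,0,0,0.443,1]]'
python3 - <<'E'
from h import *
box("w4.npz",(243,103),(315,160),(145,237),47)
box("w4.npz",(111,98),(23,43),(34,218),41)
look("w5",0,0,0); go(447,10,45,90)
E
```

```text
clock: 9.43
position: [447.7, 10.3, 185.3]
ee_rot: [-0.0, 1.0, 0.0, 0.0]
contact_force: [0.4, 0.9, 0.4]
gripper_width: 85.3
grasp_force: 0.0
W 89.3 L 173.1 ang -12.1 centre [622.5 194.4]
W 86.6 L 153.6 ang -13.1 centre [650.4  -5.1]
purple [250. 184.] ztop 77.6 c 446.5 9.7 d 50.9
purple [434. 223.] ztop 60.5 c 493.7 190.3 d 45.2
purple [ 41. 221.] ztop 63.3 c 489.6 -193.6 d 39.5
purple [435. 376.] ztop 251.5 c 458.5 67.1 d 12.9
D [ 0.0009 -0.0005  0.1403] W [0.     0.0005 0.0006] yaw 90.0 rows>= 3.0 clk 9.47 F [-0.   0.7  0.7] w 85.2 pos [447.8  10.5 185.3]
```

```bash
python3 -m handwheel '[[0.001,-0.001,0.04,0,0,0,1],[0.001,-0.001,0.08,0,0,0,1],[0.001,-0.001,0.12,0,0,0,1],[0.001,-0.001,0.14,0,0,0,1],[0.001,-0.001,0.14,0,0,0,0.5],[0.001,-0.001,0.14,0,0,0,0],[0.001,-0.001,0.14,0,0,0,-1],[0.001,-0.001,0.14,0,0,0,-1],[0.001,-0.001,0.14,0,0,0,-1],[0.001,-0.001,0.14,0,0,0,-1]]'; python3 -m handwheel '[[0,0,0,0,0,0,-1],[0,0,-0.02,0,0,0,-1],[0,0,-0.06,0,0,0,-1],[0,0,-0.1,0,0,0,-1],[0,0,-0.12,0,0,0,-1],[0,0,-0.12,0,0,0,-1]]'
python3 - <<'E'
from h import *
look("w6",0,0,0); go(651,-7,165,90)
E
```

```text
clock: 10.72
position: [447.0, 9.4, 46.2]
ee_rot: [-0.0, 1.0, 0.0, 0.001]
contact_force: [-0.3, 1.1, 5.8]
gripper_width: 48.3
grasp_force: 62.7
clock: 11.48
position: [445.8, 8.9, 166.0]
ee_rot: [0.0, 1.0, 0.001, 0.001]
contact_force: [0.4, 0.2, -3.0]
gripper_width: 48.7
grasp_force: 62.5
purple [251. 263.] ztop 197.1 c 445.5 9.2 d 51.9
purple [446. 233.] ztop 60.5 c 494.1 190.3 d 45.1
purple [ 32. 230.] ztop 63.3 c 489.8 -193.0 d 38.9
D [-0.2061 -0.0155 -0.0006] W [ 0.0003 -0.0013 -0.0009] yaw 89.9 rows>= 4.0 clk 11.53 F [-1.4 -0.9 -2.7] w 48.8 pos [444.9   8.7 164.7]
```

```bash
python3 -m handwheel '[[-0.03,-0.003,0,0,0,0,-1],[-0.07,-0.006,0,0,0,0,-1],[-0.115,-0.009,0,0,0,0,-1],[-0.155,-0.012,0,0,0,0,-1],[-0.185,-0.014,0,0,0,0,-1],[-0.203,-0.015,0,0,0,0,-1],[-0.206,-0.0155,0,0,0,0,-1],[-0.206,-0.0155,0,0,0,0,-1]]'
python3 - <<'E'
from h import *
im,d,P,s=look("w7",0,0,0); go(651,-7,50,90)
E
```

```text
clock: 12.52
position: [650.5, -6.8, 163.4]
ee_rot: [0.0, 1.0, -0.0, -0.002]
contact_force: [-0.5, 1.7, -2.1]
gripper_width: 48.4
grasp_force: 62.5
purple [30.  4.] ztop 37.1 c 506.7 -189.4 d 11.4
purple [479.   8.] ztop 50.7 c 512.7 177.1 d 12.2
purple [478. 154.] ztop 94.9 c 627.9 174.4 d 44.2
purple [251. 262.] ztop 194.5 c 650.4 -6.3 d 52.0
D [-0.0007 -0.0003  0.1141] W [-0.0002 -0.0027 -0.0004] yaw 90.0 rows>= 2.0 clk 12.57 F [-0.4  0.1 -2.8] w 48.5 pos [650.6  -6.7 164.1]
```

View pics/w7.png

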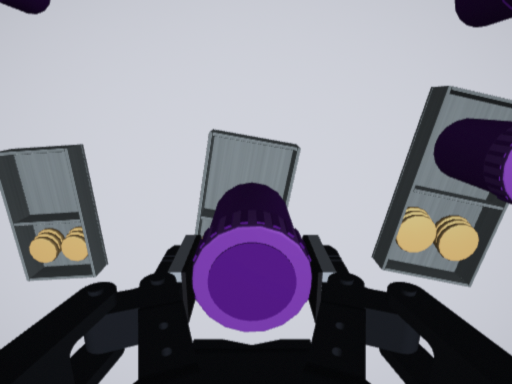

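The pot is held above the middle box. That box's near rim corners are (212,131) and (299,150), and its left edge runs to (196,238). The small box's near corners are about (82,146) and (0,152), with a far corner at (105,267).

Run:
```python
from h import *
box("w7.npz",(212,131),(299,150),(196,238),41)
box("w7.npz",(82,146),(0,152),(105,267),35)
```

```text
W 78.0 L 102.7 ang -10.6 centre [653.4  -9.9]
W 73.5 L 119.1 ang 2.4 centre [ 655.4 -190.6]
```

```bash
python3 -m handwheel '[[-0.0015,-0.0025,0.02,0,0,0,-1],[-0.0015,-0.0025,0.05,0,0,0,-1],[-0.0015,-0.0025,0.08,0,0,0,-1],[-0.0015,-0.0025,0.1,0,0,0,-1],[-0.0015,-0.0025,0.108,0,0,0,-1],[-0.0015,-0.0025,0.111,0,0,0,-1],[-0.0015,-0.0025,0.113,0,0,0,-1],[-0.0015,-0.0025,0.114,0,0,0,-1],[-0.0015,-0.0025,0.114,0,0,0,-1]]'
```

```text
clock: 13.7
position: [653.6, -9.1, 51.8]
ee_rot: [0.0, 1.0, 0.0, 0.0]
contact_force: [0.3, 0.2, -1.6]
gripper_width: 47.9
grasp_force: 62.5
```

```bash
python3 -m handwheel '[[0.001,0,0.001,0,0,0,-1],[0.001,0,0.002,0,0,0,-1],[0.001,0,0.003,0,0,0,-1],[0.001,0,0.003,0,0,0,-1]]'
```

```text
clock: 14.2
position: [652.6, -9.1, 49.4]
ee_rot: [-0.0, 1.0, -0.0, 0.0]
contact_force: [-2.4, 0.3, 5.2]
gripper_width: 48.9
grasp_force: 63.0
```

```bash
python3 -m handwheel '[[0,0,-0.001,0,0,0,-0.2],[0,0,-0.001,0,0,0,0.5],[0,0,-0.001,0,0,0,1],[0,0,-0.001,0,0,0,1],[0,0,-0.001,0,0,0,1],[0,0,-0.03,0,0,0,1],[0,0,-0.07,0,0,0,1],[0,0,-0.11,0,0,0,1],[0,0,-0.13,0,0,0,1],[0,0,-0.13,0,0,0,1]]'
python3 - <<'E'
from h import *
im,d,P,s=look("w8",0,0,0); go(489.5,-193.5,180,90)
E
```

```text
clock: 15.45
position: [653.3, -8.9, 180.3]
ee_rot: [0.0, 1.0, 0.0, 0.002]
contact_force: [-0.6, -0.3, -1.2]
gripper_width: 85.5
grasp_force: 0.0
purple [50.  3.] ztop 27.7 c 504.3 -184.2 d 4.2
purple [477. 147.] ztop 96.0 c 625.3 182.9 d 55.0
purple [251. 185.] ztop 80.6 c 652.5 -8.7 d 51.4
D [ 0.1627 -0.1846 -0.0018] W [ 0.0006  0.0007 -0.0004] yaw 90.0 rows>= 4.0 clk 15.5 F [-0.3 -0.6 -0.6] w 85.2 pos [652.3  -9.  178.4]
```

View pics/w8.png

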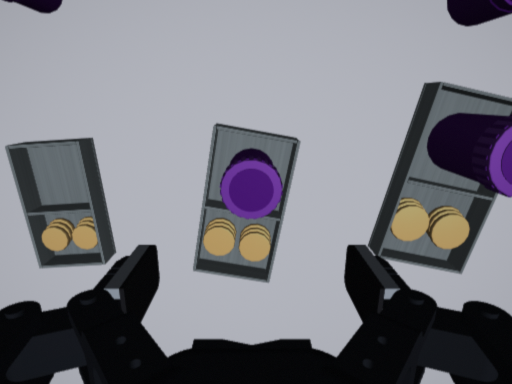

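The middle pot stands in its compartment, lid centre at (251,190). The middle box corners are (215,124), (299,138) and (195,268). The small box corners are (92,139), (9,147) and about (115,259). On to the little pot.

```bash
python3 -m handwheel '[[0.03,-0.034,0,0,0,0,1],[0.065,-0.075,0,0,0,0,1],[0.1,-0.115,0,0,0,0,1],[0.135,-0.153,0,0,0,0,1],[0.155,-0.176,0,0,0,0,1],[0.163,-0.185,0.005,0,0,0,1],[0.163,-0.185,0.01,0,0,0,1],[0.163,-0.185,0.01,0,0,0,1]]'
python3 - <<'E'
from h import *
box("w8.npz",(215,124),(299,138),(195,268),41)
box("w8.npz",(92,139),(9,147),(115,259),35)
look("w9",0,0,0); go(489.5,-193.5,30,90)
E
```

```text
clock: 16.5
position: [489.5, -193.4, 167.2]
ee_rot: [-0.0, 1.0, 0.0, -0.001]
contact_force: [-0.6, 0.0, -0.4]
gripper_width: 85.2
grasp_force: 0.0
W 78.4 L 150.2 ang -9.9 centre [650.7  -9.9]
W 78.8 L 123.9 ang 2.8 centre [ 656.4 -193.5]
purple [250. 187.] ztop 63.7 c 490.1 -194.2 d 39.1
purple [438. 376.] ztop 233.2 c 498.9 -135.4 d 11.5
D [ 2.000e-04 -1.000e-04  1.376e-01] W [ 0.0001 -0.0011  0.001 ] yaw 90.1 rows>= 3.0 clk 16.55 F [-0.2 -0.3 -0.1] w 85.4 pos [ 489.9 -193.4  167.6]
```

View pics/w9.png

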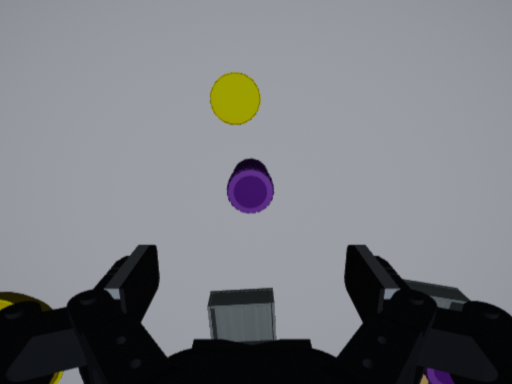

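The little purple pot's lid is at (250,190), directly under the gripper. The yellow look-alike at (235,98) is about 75 mm off across the closing line, so there is room.

```bash
python3 -m handwheel '[[0,-0.001,0.04,0,0,0,1],[0,-0.001,0.08,0,0,0,1],[0,-0.001,0.115,0,0,0,1],[0,-0.001,0.137,0,0,0,1],[0,-0.001,0.137,0,0,0,0.3],[0,-0.001,0.137,0,0,0,-0.1],[0,-0.001,0.137,0,0,0,-1],[0,-0.001,0.137,0,0,0,-1],[0,-0.001,0.137,0,0,0,-1],[0,-0.001,0.137,0,0,0,-1]]'; python3 -m handwheel '[[0,0,0,0,0,0,-1],[0,0,0,0,0,0,-1]]';  python3 -m handwheel '[[0,0,-0.02,0,0,0,-1],[0,0,-0.06,0,0,0,-1],[0,0,-0.1,0,0,0,-1],[0,0,-0.12,0,0,0,-1],[0,0,-0.12,0,0,0,-1]]'
python3 - <<'E'
from h import *
look("w10",0,0,0); go(655,-198,150,90)
E
```

```text
clock: 17.8
position: [490.7, -195.1, 32.8]
ee_rot: [-0.0, 1.0, -0.0, 0.002]
contact_force: [0.4, 1.5, 6.3]
gripper_width: 36.5
grasp_force: 60.0
clock: 18.05
position: [490.7, -195.1, 32.8]
ee_rot: [-0.0, 1.0, -0.0, 0.002]
contact_force: [0.4, 2.5, 6.1]
gripper_width: 36.3
grasp_force: 60.0
clock: 18.68
position: [489.9, -195.1, 152.8]
ee_rot: [0.0, 1.0, -0.0, 0.002]
contact_force: [-0.2, 0.2, -1.7]
gripper_width: 36.8
grasp_force: 60.0
purple [252. 262.] ztop 183.4 c 489.1 -194.7 d 40.2
D [-0.1661 -0.0029  0.0013] W [ 0.0005  0.0004 -0.0008] yaw 90.0 rows>= 3.0 clk 18.73 F [ 0.2  1.  -1.1] w 36.5 pos [ 488.9 -195.   151.2]
```

```bash
python3 -m handwheel '[[-0.03,-0.001,0,0,0,0,-1],[-0.07,-0.001,0,0,0,0,-1],[-0.11,-0.002,0,0,0,0,-1],[-0.14,-0.003,0,0,0,0,-1],[-0.16,-0.003,0,0,0,0,-1],[-0.166,-0.003,0,0,0,0,-1],[-0.166,-0.003,0,0,0,0,-1],[-0.166,-0.003,0,0,0,0,-1]]'
python3 - <<'E'
from h import *
im,d,P,s=look("w11",0,0,0); go(655,-198,36,90)
E
```

```text
clock: 19.73
position: [654.3, -198.1, 151.0]
ee_rot: [0.0, 1.0, 0.0, -0.001]
contact_force: [0.2, 0.3, -0.2]
gripper_width: 36.3
grasp_force: 60.0
purple [476. 188.] ztop 80.3 c 652.2 -13.1 d 49.7
purple [252. 262.] ztop 181.5 c 653.9 -197.8 d 40.1
D [-6.000e-04  1.000e-04  1.153e-01] W [ 0.0002 -0.0006 -0.0004] yaw 90.0 rows>= 2.0 clk 19.77 F [-0.1  0.3 -1.4] w 36.3 pos [ 654.5 -198.1  151.3]
```

View pics/w11.png

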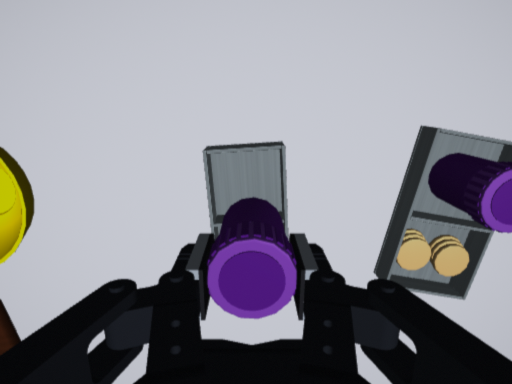

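The little pot is held above the small box. The box's near rim corners are (204,148) and (284,142), and its right edge runs to about (287,232).

Run:
```python
from h import *
box("w11.npz",(284,142),(204,148),(287,232),35)
```

```text
W 67.4 L 81.7 ang 3.6 centre [ 654.3 -201.7]
```

```bash
python3 -m handwheel '[[0,-0.0035,0.02,0,0,0,-1],[0,-0.0035,0.05,0,0,0,-1],[0,-0.0035,0.08,0,0,0,-1],[0,-0.0035,0.1,0,0,0,-1],[0,-0.0035,0.107,0,0,0,-1],[0,-0.0035,0.11,0,0,0,-1],[0,-0.0035,0.112,0,0,0,-1],[0,-0.0035,0.1135,0,0,0,-1],[0,-0.0035,0.1135,0,0,0,-1]]'
```

```text
clock: 20.9
position: [655.5, -201.6, 38.2]
ee_rot: [0.0, 1.0, -0.0, 0.0]
contact_force: [0.3, -0.3, -0.6]
gripper_width: 36.5
grasp_force: 60.0
```

```bash
python3 -m handwheel '[[0.001,0,0.001,0,0,0,-1],[0.001,0,0.002,0,0,0,-1],[0.001,0,0.003,0,0,0,-1],[0.001,0,0.003,0,0,0,-1]]'
```

```text
clock: 21.4
position: [654.5, -201.6, 35.9]
ee_rot: [-0.0, 1.0, -0.0, 0.0]
contact_force: [-2.5, 2.1, 4.6]
gripper_width: 36.4
grasp_force: 60.3
```

```bash
python3 -m handwheel '[[0,0,-0.001,0,0,0,-0.5],[0,0,-0.001,0,0,0,0.2],[0,0,-0.001,0,0,0,0.7],[0,0,-0.001,0,0,0,0.7],[0,0,-0.001,0,0,0,0.7],[0,0,-0.03,0,0,0,0.7],[0,0,-0.07,0,0,0,0.7],[0,0,-0.11,0,0,0,0.7],[0,0,-0.15,0,0,0,0.7],[0,0,-0.15,0,0,0,0.7]]'
python3 - <<'E'
from h import *
im,d,P,s=look("w12",0,0,0)
for n in("scene","side"):
    i,dd=get_image(n);K,T=pose_cam(n);P=cloud(dd,K,T)
    cv2.imwrite(f"pics/{n}1.png",i)
    k,l,st,c=cv2.connectedComponentsWithStats(purple(i))
    for j in range(1,k):
        if st[j,4]>60:
            p=P[(l==j)&(dd>0)];zt=np.percentile(p[:,2],97);(x,y),r=cv2.minEnclosingCircle(p[p[:,2]>zt-5][:,:2].astype(np.float32));print(n,zt.round(),round(x),round(y),round(2*r))
cv2.imwrite("pics/end.png",np.hstack([cv2.imread("pics/side1.png")[80:370,60:400],im[:290,:400]]))
E
```

```text
clock: 22.65
position: [656.5, -202.1, 189.7]
ee_rot: [-0.0, 1.0, -0.001, 0.004]
contact_force: [0.2, 0.1, 0.2]
gripper_width: 72.4
grasp_force: 0.0
purple [466. 175.] ztop 80.6 c 651.5 -10.0 d 51.5
purple [253. 177.] ztop 66.6 c 654.0 -200.8 d 39.4
scene 62.0 494 188 48
scene 99.0 625 191 65
scene 83.0 655 -13 53
scene 68.0 653 -205 38
side 65.0 651 -198 37
side 80.0 649 -7 51
side 96.0 621 197 61
side 59.0 493 192 45
```

View pics/end.png

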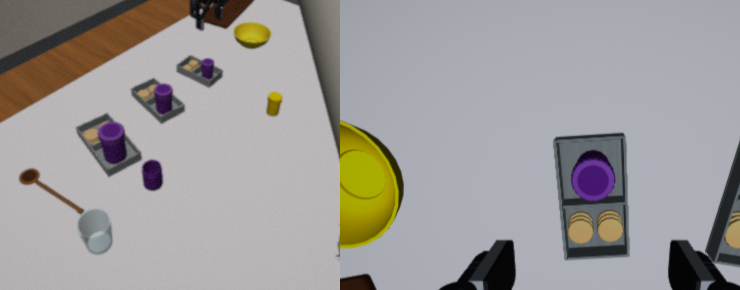

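All three pots stand upright in their own compartments, with lid tops at about 96, 80 and 65 mm, each 3 mm above pot height as the box floor requires. The open pot, cup, bowl and spoon look undisturbed, and the gripper is clear, so I'm handing the job in.

```bash
python3 -m handwheel '[[0,0,0,0,0,0,0.7],[0,0,0,0,0,0,0.7]]'; python3 -c "from bench import job_done;print(job_done())"
```

```text
clock: 23.05
position: [653.9, -201.6, 183.6]
ee_rot: [0.0, 1.0, 0.0, -0.001]
contact_force: [-0.3, 0.8, -0.4]
gripper_width: 72.3
grasp_force: 0.0
the job is handed in; nothing more can be done
None
```

I packed all three lidded pots upright in the boxes of their size, each within about 3 mm of its compartment centre by the cameras, and handed the job in at 23 s; `job_done()` gave no verdict.

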